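# Count six grinding balls into the mill jar with the tilting board

## Task

Measure six grinding balls into the mill jar with the counting board: first stand the jar centrally under the chute's spout so that it catches what rolls off and push the shutter below the pockets fully home, then by the handle slowly tip the board towards the spout to its stop, so the balls roll out of the channel over the pockets, and tip it back to the other stop so the excess runs back into the channel. Rock it again until every pocket holds one ball and the other two lie in the channel, set the board level, let it settle, and draw the shutter fully out so that the six drop down the chute into the jar. Leave the board level, the shutter drawn out, the jar standing under the spout, and never tip it with the shutter out or disturb the other things on the worktop.

Things in the scene. Friction and masses are not known exactly. Their poses are not given: they have to be found in the camera images.
- count_stand: fixed stand of the counting board: grey base plate (x -67 to 83 mm, y +-50), two uprights at y +-36 mm (18 mm wide in x, 137 tall) carrying the hinge, and a steel chute. Origin on the worktop right below the middle of the hinge axis; +x points level towards the chute's spout, -x towards the board's handle, y along the hinge axis, z up.
- count_board (a joint): tilt of the board about the stand's y: 0 level; positive = handle up, spout end down, stop +0.42; negative = handle pushed down, stop -0.46. Stiff (2 N at the handle), stays where left. Balls leave the channel beyond +0.25; excess balls roll back over full pockets only near the -0.46 stop. Tilt slowly, about 0.4 rad/s: fast balls jump the pockets. If a pocket stays empty, rock again.
- board_hinge (a point): middle of the hinge axis, z 0.125; turns with the board (axes as the stand's when level). Board in this frame: trough 48 mm wide inside, walls to y +-28 mm, z +22; channel x -54 to 1 mm, floor rising 12 deg to the flat field at z 8. Centre of a ball in the channel: x -47 to -10, z 6 to 15; lying on the field or on a full pocket: z 15.5; in a pocket: z 1.
- handle_grip (a point): point to grip on the board's handle, a flat black grip 10 mm thick, 34 wide (along the hinge axis), 66 long, leaning 0.33 rad (19 deg) from vertical, its top away from the pockets, when the board is level. The point lies mid-grip, 42 mm up from its foot, 22 below its top: x -99.6 mm, z +39.7 mm from the hinge in the board's frame. Fingers on its flat faces must turn with the board.
- shutter (a joint): sliding steel plate that closes the pockets from below: 0 = fully home, grows as it is drawn out along the board's -y, stop at 0.046 m; all pockets are open from 0.038. Needs about 1.5 N, stays where it is left.
- shutter_knob (a point): middle of the shutter's upright round black knob, 14 mm thick, gripped part 17 mm tall, top 9 mm above this point; with the shutter home it stands at x +50, y -56, z +11 mm from the hinge in the board's frame.
- spout_lip (a point): middle of the chute's lower edge (axes as the stand's), x +118, z 48 mm from the stand's origin. Trough 46 mm wide inside, 50 outside, sheet 3 mm thick below this point, walls 17 above. Balls drop 0 to 35 mm beyond it along +x, so the jar's middle belongs about 20 mm beyond it; the jar's rim then lies 13 mm under the lip, so slide it in from farther +x.
- mill_jar: loose white ceramic grinding jar, round, open on top, 66 mm across, 40 tall, wall 5, floor 6, 0.18 to 0.35 kg. Origin at the centre of its underside, z up along its axis.
- pocket_1 (a point): where the centre of a ball rests in pocket 1 (2 mm play), moves with the board: x 19, y -11.5, z 1 mm from the hinge in the board's frame. Pockets are 19 mm wide and as deep as a ball.
- pocket_2 (a point): where the centre of a ball rests in pocket 2 (2 mm play), moves with the board: x 19, y +11.5, z 1 mm from the hinge in the board's frame. Pockets are 19 mm wide and as deep as a ball.
- pocket_3 (a point): where the centre of a ball rests in pocket 3 (2 mm play), moves with the board: x 42, y -11.5, z 1 mm from the hinge in the board's frame. Pockets are 19 mm wide and as deep as a ball.
- pocket_4 (a point): where the centre of a ball rests in pocket 4 (2 mm play), moves with the board: x 42, y +11.5, z 1 mm from the hinge in the board's frame. Pockets are 19 mm wide and as deep as a ball.
- pocket_5 (a point): where the centre of a ball rests in pocket 5 (2 mm play), moves with the board: x 65, y -11.5, z 1 mm from the hinge in the board's frame. Pockets are 19 mm wide and as deep as a ball.
- pocket_6 (a point): where the centre of a ball rests in pocket 6 (2 mm play), moves with the board: x 65, y +11.5, z 1 mm from the hinge in the board's frame. Pockets are 19 mm wide and as deep as a ball.
- ball_1_center (a point): centre of a white ceramic grinding ball, 15 mm across, 11 g; all eight are alike
- ball_2_center (a point): centre of a white ceramic grinding ball, 15 mm across, 11 g; all eight are alike
- ball_3_center (a point): centre of a white ceramic grinding ball, 15 mm across, 11 g; all eight are alike
- ball_4_center (a point): centre of a white ceramic grinding ball, 15 mm across, 11 g; all eight are alike
- ball_5_center (a point): centre of a white ceramic grinding ball, 15 mm across, 11 g; all eight are alike
- ball_6_center (a point): centre of a white ceramic grinding ball, 15 mm across, 11 g; all eight are alike
- ball_7_center (a point): centre of a white ceramic grinding ball, 15 mm across, 11 g; all eight are alike
- ball_8_center (a point): centre of a white ceramic grinding ball, 15 mm across, 11 g; all eight are alike
- etch: bystander, loose: white dropper bottle with a dark blue cap, 28 mm across, 70 tall, upright; origin at the centre of its underside; leave it where it stands
- plaster_disc: bystander, loose: white plaster disc, 36 mm across, 12 thick, lying flat; origin at the centre of its underside; leave it where it stands
Not all that is in view belongs to the job. Leave any red or yellow look-alike of the mill_jar alone.

How it is judged:
On the way, in this order (a step that is already met when the one before it is completed fails the run):
1. the jar stands under the spout (its middle from 12 mm short of to 40 mm beyond the lip, within 15 mm sideways) and the shutter is home (within 4 mm) (x of mill_jar in the frame of spout_lip between -0.012 and 0.04 m and y of mill_jar in the frame of spout_lip between -0.015 and 0.015 m and height (world z) of mill_jar below 0.004 m and angle between mill_jar's own z axis and vertical below 0.08 rad and value of joint shutter below 0.004 m), for 0.2 s.
2. the board is tipped towards the spout by more than 0.3 rad with the shutter home (value of joint count_board above 0.3 rad and value of joint shutter below 0.004 m), for 0.2 s.
3. counted: one ball in every pocket, the other two in the channel, board level within 0.12 rad, shutter home (distance between any of ball_1_center, ball_2_center, ball_3_center, ball_4_center, ball_5_center, ball_6_center, ball_7_center, ball_8_center and pocket_1 below 0.006 m and distance between any of ball_1_center, ball_2_center, ball_3_center, ball_4_center, ball_5_center, ball_6_center, ball_7_center, ball_8_center and pocket_2 below 0.006 m and distance between any of ball_1_center, ball_2_center, ball_3_center, ball_4_center, ball_5_center, ball_6_center, ball_7_center, ball_8_center and pocket_3 below 0.006 m and distance between any of ball_1_center, ball_2_center, ball_3_center, ball_4_center, ball_5_center, ball_6_center, ball_7_center, ball_8_center and pocket_4 below 0.006 m and distance between any of ball_1_center, ball_2_center, ball_3_center, ball_4_center, ball_5_center, ball_6_center, ball_7_center, ball_8_center and pocket_5 below 0.006 m and distance between any of ball_1_center, ball_2_center, ball_3_center, ball_4_center, ball_5_center, ball_6_center, ball_7_center, ball_8_center and pocket_6 below 0.006 m and ((z of ball_1_center in the frame of board_hinge between -0.006 and 0.006 m and x of ball_1_center in the frame of board_hinge above 0.008 m) or (x of ball_1_center in the frame of board_hinge between -0.06 and -0.008 m and z of ball_1_center in the frame of board_hinge above -0.01 m)) and ((z of ball_2_center in the frame of board_hinge between -0.006 and 0.006 m and x of ball_2_center in the frame of board_hinge above 0.008 m) or (x of ball_2_center in the frame of board_hinge between -0.06 and -0.008 m and z of ball_2_center in the frame of board_hinge above -0.01 m)) and ((z of ball_3_center in the frame of board_hinge between -0.006 and 0.006 m and x of ball_3_center in the frame of board_hinge above 0.008 m) or (x of ball_3_center in the frame of board_hinge between -0.06 and -0.008 m and z of ball_3_center in the frame of board_hinge above -0.01 m)) and ((z of ball_4_center in the frame of board_hinge between -0.006 and 0.006 m and x of ball_4_center in the frame of board_hinge above 0.008 m) or (x of ball_4_center in the frame of board_hinge between -0.06 and -0.008 m and z of ball_4_center in the frame of board_hinge above -0.01 m)) and ((z of ball_5_center in the frame of board_hinge between -0.006 and 0.006 m and x of ball_5_center in the frame of board_hinge above 0.008 m) or (x of ball_5_center in the frame of board_hinge between -0.06 and -0.008 m and z of ball_5_center in the frame of board_hinge above -0.01 m)) and ((z of ball_6_center in the frame of board_hinge between -0.006 and 0.006 m and x of ball_6_center in the frame of board_hinge above 0.008 m) or (x of ball_6_center in the frame of board_hinge between -0.06 and -0.008 m and z of ball_6_center in the frame of board_hinge above -0.01 m)) and ((z of ball_7_center in the frame of board_hinge between -0.006 and 0.006 m and x of ball_7_center in the frame of board_hinge above 0.008 m) or (x of ball_7_center in the frame of board_hinge between -0.06 and -0.008 m and z of ball_7_center in the frame of board_hinge above -0.01 m)) and ((z of ball_8_center in the frame of board_hinge between -0.006 and 0.006 m and x of ball_8_center in the frame of board_hinge above 0.008 m) or (x of ball_8_center in the frame of board_hinge between -0.06 and -0.008 m and z of ball_8_center in the frame of board_hinge above -0.01 m)) and value of joint count_board between -0.12 and 0.12 rad and value of joint shutter below 0.004 m), for 0.2 s.
4. the shutter is drawn out (more than 38 mm) (value of joint shutter above 0.038 m), for 0.1 s.
At the end, for the whole second after the job is handed in: Six balls lie in the jar and the other two in the board's channel; the board is level within 0.12 rad, the shutter drawn out more than 38 mm, the jar upright on the worktop under the spout (its middle from 12 mm short of to 40 mm beyond the lip, within 15 mm sideways) and at rest (((horizontal distance between ball_1_center and mill_jar below 0.026 m and z of ball_1_center in the frame of mill_jar below 0.036 m) or (x of ball_1_center in the frame of board_hinge between -0.06 and -0.008 m and z of ball_1_center in the frame of board_hinge above -0.01 m)) and ((horizontal distance between ball_2_center and mill_jar below 0.026 m and z of ball_2_center in the frame of mill_jar below 0.036 m) or (x of ball_2_center in the frame of board_hinge between -0.06 and -0.008 m and z of ball_2_center in the frame of board_hinge above -0.01 m)) and ((horizontal distance between ball_3_center and mill_jar below 0.026 m and z of ball_3_center in the frame of mill_jar below 0.036 m) or (x of ball_3_center in the frame of board_hinge between -0.06 and -0.008 m and z of ball_3_center in the frame of board_hinge above -0.01 m)) and ((horizontal distance between ball_4_center and mill_jar below 0.026 m and z of ball_4_center in the frame of mill_jar below 0.036 m) or (x of ball_4_center in the frame of board_hinge between -0.06 and -0.008 m and z of ball_4_center in the frame of board_hinge above -0.01 m)) and ((horizontal distance between ball_5_center and mill_jar below 0.026 m and z of ball_5_center in the frame of mill_jar below 0.036 m) or (x of ball_5_center in the frame of board_hinge between -0.06 and -0.008 m and z of ball_5_center in the frame of board_hinge above -0.01 m)) and ((horizontal distance between ball_6_center and mill_jar below 0.026 m and z of ball_6_center in the frame of mill_jar below 0.036 m) or (x of ball_6_center in the frame of board_hinge between -0.06 and -0.008 m and z of ball_6_center in the frame of board_hinge above -0.01 m)) and ((horizontal distance between ball_7_center and mill_jar below 0.026 m and z of ball_7_center in the frame of mill_jar below 0.036 m) or (x of ball_7_center in the frame of board_hinge between -0.06 and -0.008 m and z of ball_7_center in the frame of board_hinge above -0.01 m)) and ((horizontal distance between ball_8_center and mill_jar below 0.026 m and z of ball_8_center in the frame of mill_jar below 0.036 m) or (x of ball_8_center in the frame of board_hinge between -0.06 and -0.008 m and z of ball_8_center in the frame of board_hinge above -0.01 m)) and value of joint count_board between -0.12 and 0.12 rad and x of mill_jar in the frame of spout_lip between -0.012 and 0.04 m and y of mill_jar in the frame of spout_lip between -0.015 and 0.015 m and height (world z) of mill_jar below 0.004 m and angle between mill_jar's own z axis and vertical below 0.08 rad and value of joint shutter above 0.038 m and linear speed of mill_jar below 0.02 m/s); the robot touches nothing.
It fails at once if the dropper bottle is moved more than 30 mm (distance of etch from where it was at the start of the episode above 0.03 m).
It fails at once if the plaster disc is moved more than 30 mm (distance of plaster_disc from where it was at the start of the episode above 0.03 m).
It fails at once if the board is tipped more than 0.2 rad towards the spout while the shutter is more than 6 mm out (value of joint count_board above 0.2 rad and value of joint shutter above 0.006 m).
It also fails if it takes over 72 s, if anything falls off the work surface, if the arm or the gripper's body presses on something with over 40 N, if the wrist force passes 120 N, or if a joint passes its speed limit or range.

## Robot

A 6-joint arm with a two-finger parallel gripper is mounted at the origin on a cart in front of the work surface, level with it; the furniture and walls round the work are solid. World frame = base frame: x ahead of the robot, y to its left, z up, the work surface at z = 0. Lengths are in m, angles in rad, forces in N, time in s.
With the tool pointing down it reaches from about 0.35 to 1 m from the base axis. Payload 7.1 kg.
Tool frame: the origin (TCP) lies at the very end of the fingers, on their centre line; the grasp point (between the pads) lies 19 mm behind it (ctrl.tcp_to_grasp is the distance from the TCP to the grasp point, in m); z points along the fingers, y is the line along which they close (so a half turn about z gives the same grasp; the last joint's range is limited). The gripper opens to 85 mm and grips with 20 to 120 N. Pads are 22 mm wide; open, the fingers measure 114 mm over their backs; the gripper's body (76 mm by 85 mm) begins 54 mm behind the grasp point. The pads swing forward as they close: fully open they stand 13 mm farther back than shut.
Start: joints at [1.086, 0.423, 1.63, -0, 1.089, -0.019], TCP at [0.281, 0.558, 0.231] pointing down, gripper open.
Joint ranges: [-3, 3], [-0.9, 2.11], [0.09, 2.58], [-1.31, 4.45], [0.11, 2.69], [-2.54, 2.54]. Speed limits (rad/s): [2.39, 2.39, 3.01, 3.14, 3.14, 3.14].

## Interface

Orientations are given as a rotation vector (axis times angle).
In Python, from plant import ctrl gives the robot as it stands. The module is installed in compiled form; this text tells all that it offers.
- The arm moves only by the tool arm_command, never from a script. Its argument "plan" is a list of rows, each a list of 4 numbers: the shift along the tool's x, y, z in mm, then the turn about the tool's z in degrees. In form: [[tx, ty, tz, yaw], ...]. A call has 1 to 5 rows; each row shifts and turns the commanded pose from where the row before left it, along the tool's axes as they then stand; what a row does not reach is not made up. A row lasts 1/10 s, in which the tool goes at most 50 mm and 8.59 degrees, less where a joint would pass 70% of its speed; a pose out of reach is approached as far as the arm can. A call is refused whole if a number of a shift passes 50 or a number of a turn 8.59, either way. A call with a gripper value outside its range is refused whole. "claw" is the opening, from -1 (shut) to 1 (fully open), set as the call begins (left out, the last holds). The fingers move at their own pace and stop on an object; "newtons" is the grip in N (left out, the last holds). Time passes only in rows, so rows that do not move let the fingers close. It gives the time, the measured TCP pose, the force, the opening and the grip force at its end, in the units of the state.
- ctrl.get_state(): the state, without advancing time (a new reading comes with each control period).
- ctrl.capture(name): name is "side" or "top" or "wrist"; returns a dict with "pixels" (420x560x3 uint8, blue, green, red), "range_z" (420x560 float32, m along the optical axis (not along the pixel's ray), 0 where there is no reading), "K" (3x3 intrinsics, pixels), "extrinsics" (4x4, takes a point from world to camera coordinates); the wrist camera has in their place "T_tool_cam" (4x4, takes a point from camera to tool coordinates, whose origin is the TCP and whose axes are the flange's). Camera axes: x right, y up, looking along -z (the intrinsics and any distortion apply to the point x, -y, -z); pixel columns grow to the right and rows downward; lengths in m; the calibration is good to about 2 mm. A picture is of the moment at which its call begins: read the wrist's pose just before it.
- ctrl.job_done(): hands the job in; it is judged then, once.
Trained networks look in a picture, given as the dict that the camera call returned (one of the last four; its "shot" number tells which), for a name from the list of things; names that differ only in an ending like _2 or _b are one class to them, and where a whole thing is asked for, a point or a joint stands for the part that bears it (a point fixed in the world has none). Each returns a list of dicts, best first, with "score" (0 to 1); they miss things now and then, are a little off and sometimes report something else, mostly with a low value. They report only what shows in the picture. A call takes as long as a camera call. They do not tell look-alikes from the thing itself.
- ctrl.recognise(picture, query): "bbox" ([left, top, right, bottom] in pixels, round what is visible of it).
- ctrl.masks_of(picture, query): "pixels" (420x560 bool, what is visible of it) and "bbox" ([left, top, right, bottom] in pixels, round what is visible of it).
- ctrl.pinpoint(picture, query): "pixel" ([column, row] in pixels: a listed point, or the origin of a listed thing).
The state is a dict: "clock": time; "joints": joint angles; "joint_velocities": joint speeds; "tau": joint torques, N m; "tool_pos": TCP position; "ee_rot": TCP orientation; "ft_force": force on the tool from outside, world axes, zero at the start; "torque": the same for the moment, N m; "gripper_width": opening from 0.0 (shut) to 1.0 (fully open); "finger_force": force on a finger pad.
Only numpy, scipy, OpenCV 4.12 (cv2) and the standard library are available. Lean on these libraries where they do the work, as an engineer would, in place of code of your own. Each camera call takes 0.05 s, during which the arm holds its last target. There are 200 camera calls.

## Working session

There is one attempt and no reset: what is moved stays moved. The work goes in short steps, Python scripts to look and compute and a tool call to move; the robot and the scene stay as the last step left them, time stands still between calls to the robot, and variables do not carry over. Pictures are saved under pics/ and viewed, at most 10 in all, crops included, and the job is handed in when it is done.

Besides the shell and the picture viewer there is one more tool, called after "Request:" as name(argument=value, ...) on one line, values as JSON. arm_command: Moves the arm, as the interface text tells. Its arguments: {"type":"object","properties":{"plan":{"type":"array"},"claw":{"type":"number"},"newtons":{"type":"number"}},"required":["plan"]}

```bash
mkdir -p pics
cat > h.py <<'E'
from plant import ctrl
import numpy as np, cv2
from scipy.spatial.transform import Rotation as R
def ext(p,st=None):
    if 'extrinsics' in p: return np.linalg.inv(np.array(p['extrinsics']))
    T=np.eye(4);T[:3,:3]=R.from_rotvec(st['ee_rot']).as_matrix();T[:3,3]=st['tool_pos']
    return T@np.array(p['T_tool_cam'])
def world(p,px,d=None,z=None,st=None):
    """pixel -> world, with depth d, or on plane z"""
    K=np.array(p['K']);T=ext(p,st);c,r=px
    ray=np.array([(c-K[0,2])/K[0,0],-(r-K[1,2])/K[1,1],-1.0])
    if z is not None:
        w=T[:3,:3]@ray; d=(z-T[2,3])/w[2]
    return T[:3,:3]@(ray*d)+T[:3,3]
def depth(p,px,w=2):
    c,r=int(round(px[0])),int(round(px[1]));q=p['range_z'][max(r-w,0):r+w+1,max(c-w,0):c+w+1];q=q[q>0]
    return float(np.median(q)) if q.size else None
def proj(p,X,st=None):
    K=np.array(p['K']);c=np.linalg.inv(ext(p,st))@np.r_[X,1]
    return np.array([K[0,0]*c[0]/-c[2]+K[0,2],K[1,1]*-c[1]/-c[2]+K[1,2]])
def cloud(p,st=None):
    K=np.array(p['K']);T=ext(p,st);d=p['range_z'];r,c=np.mgrid[:420,:560]
    P=np.stack([(c-K[0,2])/K[0,0]*d,-(r-K[1,2])/K[1,1]*d,-d],-1)@T[:3,:3].T+T[:3,3]
    P[d==0]=np.nan;return P
E
python3 - <<'E'
from h import *
s=ctrl.get_state();print(s)
for n in('top','side'):
    p=ctrl.capture(n);cv2.imwrite(f'pics/{n}0.png',p['pixels']);
    print(n,p.keys(),np.round(p['K'],1).tolist(),np.round(ext(p),3).tolist())
    for q in('mill_jar','handle_grip','shutter_knob','spout_lip','board_hinge','count_stand','ball_1_center','etch','plaster_disc','pocket_1'):
        for x in ctrl.pinpoint(p,q)[:8 if q in('ball_1_center','pocket_1') else 3]:
            d=depth(p,x['pixel']);print(q,round(x['score'],2),np.round(x['pixel']),None if d is None else np.round(world(p,x['pixel'],d),3))
E
```

```text
{'clock': 0.0, 'joints': array([ 1.08598657e+00,  4.23814240e-01,  1.63072609e+00,  9.26573809e-07,
        1.08861107e+00, -1.89995132e-02]), 'joint_velocities': array([-0.00234142, -0.00072521,  0.0002943 ,  0.00072049,  0.00040384,
       -0.00067589]), 'tau': array([ 2.15607611e-04, -5.57382703e+01, -2.81740701e+01,  3.19872879e-05,
        7.37749273e-03,  4.50426512e-06]), 'tool_pos': array([0.28042813, 0.55791954, 0.23054813]), 'ee_rot': array([-7.25006451e-01, -3.05638978e+00,  2.37059263e-03]), 'ft_force': array([-0.42648398, -0.23311401,  0.01770479]), 'torque': array([-0.01228541, -0.00959339,  0.02349103]), 'finger_force': 0.0, 'gripper_width': 0.999816633341996}
top dict_keys(['pixels', 'range_z', 'K', 'extrinsics', 'shot']) [[409.6, 0.0, 287.1], [0.0, 409.6, 212.4], [0.0, 0.0, 1.0]] [[-0.031, 0.969, -0.245, 0.332], [-1.0, -0.03, 0.01, -0.137], [0.002, 0.245, 0.969, 1.027], [0.0, 0.0, 0.0, 1.0]]
mill_jar 0.86 [256. 294.] [ 0.387 -0.065  0.006]
mill_jar 0.7 [371. 272.] [ 0.431 -0.351  0.004]
mill_jar 0.68 [403. 230.] [ 0.534 -0.442  0.004]
handle_grip 0.61 [144. 222.] [0.
[... 1330 characters left out ...]
]
spout_lip 0.86 [236. 259.] [0.575 0.015 0.131]
board_hinge 0.76 [227. 282.] [0.559 0.082 0.143]
count_stand 0.65 [234. 318.] [0.561 0.074 0.01 ]
etch 0.56 [339. 264.] [ 0.394 -0.14   0.025]
etch 0.37 [263. 256.] [ 0.523 -0.008  0.139]
etch 0.17 [231. 291.] [0.543 0.095 0.138]
plaster_disc 0.61 [266. 385.] [0.439 0.181 0.013]
pocket_1 0.81 [220. 263.] [0.607 0.028 0.12 ]
pocket_1 0.71 [266. 258.] [ 0.516 -0.004  0.138]
pocket_1 0.7 [235. 272.] [0.563 0.041 0.124]
pocket_1 0.6 [222. 259.] [0.602 0.025 0.129]
pocket_1 0.59 [231. 261.] [0.585 0.018 0.125]
pocket_1 0.58 [221. 274.] [0.584 0.062 0.131]
pocket_1 0.55 [230. 256.] [0.589 0.014 0.133]
pocket_1 0.46 [345. 215.] [ 0.429 -0.323  0.016]
```

View pics/top0.png

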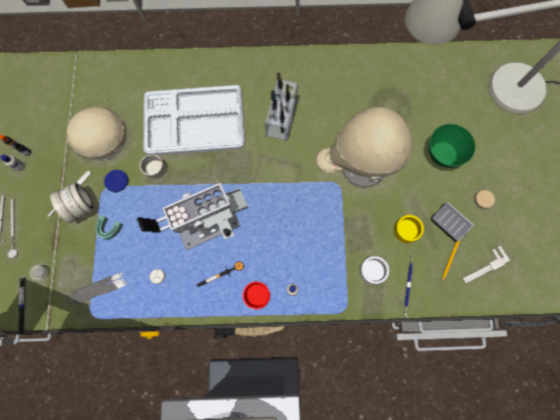

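View pics/side0.png

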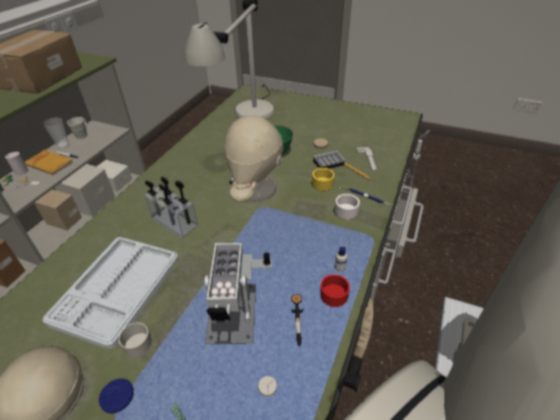

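Run:
```python
from h import *
p=ctrl.capture('top');im=p['pixels']
a=cv2.resize(im[165:270,120:290],None,fx=4.5,fy=4.5,interpolation=cv2.INTER_CUBIC)[:, :]
b=cv2.resize(im[245:295,350:400],None,fx=2.5,fy=2.5,interpolation=cv2.INTER_CUBIC)
a[-125:,-125:]=b[:,:]
cv2.imwrite('pics/c1.png',a)
w=ctrl.capture('wrist');print(np.round(w['T_tool_cam'],3).tolist(),np.round(w['K'],1).tolist())
P=cloud(p)
for m in ctrl.masks_of(p,'mill_jar')[:4]:
    q=P[m['pixels']];q=q[np.isfinite(q[:,0])];print('jar',m['score'],m['bbox'],im[m['pixels']].mean(0),np.round(np.nanmin(q,0),3),np.round(np.nanmax(q,0),3))
    rim=q[q[:,2]>.034]
    if len(rim)>5:
        c,rad=cv2.minEnclosingCircle((rim[:,:2]*1000).astype(np.float32));print(' rim',c,rad)
```

```text
[[0.0, 0.963, 0.271, 0.07], [1.0, -0.0, 0.001, -0.0], [0.001, 0.271, -0.963, -0.142], [0.0, 0.0, 0.0, 1.0]] [[351.9, 0.0, 274.6], [0.0, 351.9, 209.5], [0.0, 0.0, 1.0]]
jar 0.92 [241.6, 280.9, 268.8, 308.9] [ 34.89795918  35.66496599 212.72619048] [ 0.35  -0.098  0.   ] [ 0.413 -0.037  0.043]
 rim (382.37335205078125, -67.91718292236328) 32.502750396728516
jar 0.79 [395.3, 212.9, 424.2, 243.0] [  1.02403846 178.72916667 195.37339744] [ 0.501 -0.482  0.   ] [ 0.566 -0.417  0.044]
 rim (534.0181884765625, -449.015869140625) 32.749263763427734
jar 0.78 [357.5, 255.6, 389.2, 285.3] [208.64126984 205.56349206 206.00634921] [ 0.401 -0.385 -0.003] [ 0.472 -0.322  0.043]
 rim (433.9503173828125, -354.9275207519531) 32.921932220458984
jar 0.22 [138.0, 183.5, 233.4, 240.8] [142.98116592 137.20493274 134.90134529] [ 0.506 -0.023 -0.005] [0.666 0.205 0.187]
 rim (549.365234375, 70.67231750488281) 100.24234771728516
```

View pics/c1.png

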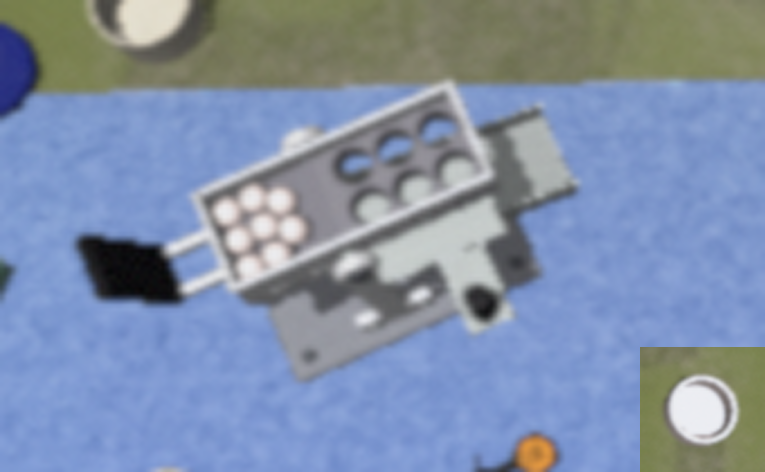

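White jar at top px (375,270), world (0.434,-0.355), is the target. The things that could be mistaken for it are the red jar (257,294), yellow jar (409,228), cream cup (151,166) and green cup (451,146). The crop confirms a plain white jar. It also shows all eight balls in the channel and the shutter drawn out, with the knob at top px (228,231). I'll move over the stand for a close wrist view.

Request:
arm_command(plan=[[-33,-26,-14,0],[-33,-26,-14,0],[-33,-26,-14,0],[-33,-26,-14,0],[-33,-26,-14,0]])

```text
clock: 1.75
tool_pos: [0.3701, 0.3666, 0.302]
ee_rot: [0.725, 3.057, 0.0]
ft_force: [0.2, -0.1, -0.3]
gripper_width: 0.997
finger_force: 0.0
```

Request:
arm_command(plan=[[-33,-26,-14,0],[-33,-26,-14,0],[-33,-26,-14,0],[-33,-26,-14,0],[-33,-26,-14,0]])

```text
clock: 2.25
tool_pos: [0.4591, 0.1763, 0.3722]
ee_rot: [0.725, 3.056, 0.001]
ft_force: [0.8, 0.8, 1.2]
gripper_width: 1.003
finger_force: 0.0
```

Request:
arm_command(plan=[[-33,-26,-14,8.5],[0,0,0,8.5],[0,0,0,8.5],[0,0,0,8.5],[0,0,0,8.5]])

```text
clock: 2.75
tool_pos: [0.4766, 0.1396, 0.3854]
ee_rot: [1.792, 2.58, 0.0]
ft_force: [-0.3, -0.8, -0.4]
gripper_width: 0.999
finger_force: 0.0
```

Run:
```python
from h import *
s=ctrl.get_state();p=ctrl.capture('wrist');cv2.imwrite('pics/w1.png',p['pixels'])
print(s['clock'],s['tool_pos'],R.from_rotvec(s['ee_rot']).as_matrix().round(3).tolist())
for q in('handle_grip','shutter_knob','spout_lip','board_hinge','count_stand','pocket_1'):
    for x in ctrl.pinpoint(p,q)[:6 if q=='pocket_1' else 2]:
        d=depth(p,x['pixel']);print(q,round(x['score'],2),np.round(x['pixel']),None if d is None else np.round(world(p,x['pixel'],d,st=s),3))
P=cloud(p,s)
m=(P[...,2]>.14)&(P[...,2]<.155);n,l,st,c=cv2.connectedComponentsWithStats(m.astype(np.uint8))
for i in np.argsort(-st[1:,4])[:3]+1:
    q=(P[l==i][:,:2]*1000).astype(np.float32);print(st[i],cv2.minAreaRect(q),np.nanmean(P[l==i],0))
np.save('w1.npy',P)
```

```text
2.75 [0.47655051 0.13955429 0.38539884] [[-0.349, 0.937, 0.0], [0.937, 0.349, 0.0], [0.0, 0.0, -1.0]]
handle_grip 0.65 [330. 175.] [0.524 0.165 0.185]
shutter_knob 0.9 [264. 298.] [ 0.515 -0.006  0.145]
shutter_knob 0.52 [338. 218.] [0.563 0.117 0.136]
spout_lip 0.82 [323. 305.] [0.593 0.001 0.126]
board_hinge 0.85 [330. 249.] [0.57  0.076 0.131]
count_stand 0.56 [314. 218.] [0.537 0.107 0.137]
pocket_1 0.91 [318. 286.] [0.579 0.019 0.118]
pocket_1 0.76 [335. 269.] [0.61  0.028 0.063]
pocket_1 0.68 [319. 300.] [0.589 0.002 0.118]
pocket_1 0.62 [340. 284.] [0.622 0.014 0.073]
pocket_1 0.6 [337. 298.] [ 0.631 -0.014  0.063]
[ 304  210   50  112 1284] ((574.9443969726562, 58.01478576660156), (56.26654815673828, 140.92991638183594), 23.276838302612305) [0.57477893 0.06058739 0.14574181]
[258 293  12  12 106] ((515.9354248046875, -8.445419311523438), (13.140304565429688, 12.726615905761719), 71.89008331298828) [ 0.51587609 -0.00784587  0.14468613]
[316 237  11  11  79] ((555.0464477539062, 83.49308776855469), (11.014486312866211, 12.351094245910645), 49.126182556152344) [0.55457509 0.08420489 0.14218176]
```

View pics/w1.png

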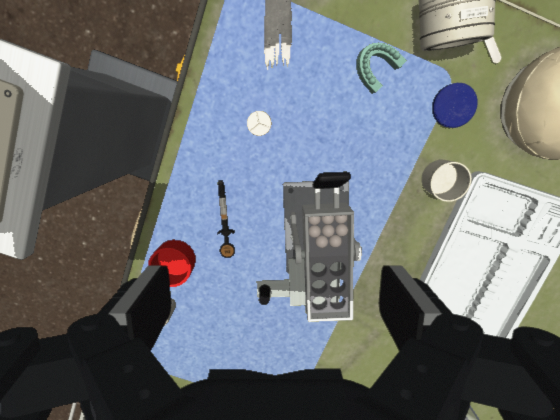

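Request:
arm_command(plan=[[-37.4,-17.7,0,0],[-37.4,-17.7,0,0],[-37.4,-17.7,0,0],[-37.4,-17.7,0,0],[-37.4,-17.7,0,0]])

```text
clock: 3.6
tool_pos: [0.4599, -0.0679, 0.3855]
ee_rot: [1.781, 2.588, 0.0]
ft_force: [0.7, 0.2, -0.3]
gripper_width: 0.999
finger_force: 0.0
```

Request:
arm_command(plan=[[-37.4,-17.7,25,0],[-37.4,-17.7,25,0],[-37.4,-17.7,25,0],[-37.4,-17.7,25,0],[-37.4,-17.7,25,0]])

```text
clock: 4.1
tool_pos: [0.4437, -0.2744, 0.2596]
ee_rot: [1.781, 2.587, 0.0]
ft_force: [1.1, 0.3, 0.4]
gripper_width: 1.001
finger_force: 0.0
```

Request:
arm_command(plan=[[-37.4,-17.7,25,0],[-37.4,-17.7,25,0],[0,0,0,-2.9],[0,0,0,0]])

```text
clock: 4.5
tool_pos: [0.4367, -0.3559, 0.209]
ee_rot: [-1.717, -2.628, -0.001]
ft_force: [0.7, 0.1, 0.5]
gripper_width: 1.001
finger_force: 0.0
```

Run:
```python
from h import *
P=np.load('w1.npy').reshape(-1,3)
a=np.deg2rad(23.28);X=np.array([np.sin(a),-np.cos(a)]);Y=np.array([np.cos(a),np.sin(a)]);o=np.array([.5696,.0704])
q=P[np.isfinite(P[:,0])];d=q[:,:2]-o;B=np.c_[d@X,d@Y,q[:,2]]
w=B[(np.abs(np.abs(B[:,1])-26.0e-3)<.003)&(B[:,0]>-.05)&(B[:,0]<.075)&(B[:,2]>.143-0.01)&(B[:,2]<.16)]
w=w[w[:,2]>np.median(w[:,2])-.003];f=np.polyfit(w[:,0],w[:,2],1);print('tilt',-np.arctan(f[0]),f,len(w))
for lo in(-1,1):
    v=w[w[:,1]*lo>0];print('yaw err',np.degrees(np.polyfit(v[:,0],v[:,1],1)),v[:,1].mean())
s=ctrl.get_state();p=ctrl.capture('wrist');print(s['clock'],s['tool_pos'],R.from_rotvec(s['ee_rot']).as_matrix().round(3).tolist())
Q=cloud(p,s);t=np.array(s['tool_pos'])
for m in ctrl.masks_of(p,'mill_jar')[:3]:
    r=Q[m['pixels']];r=r[np.isfinite(r[:,0])];rim=r[(r[:,2]>.035)&(r[:,2]<.05)]
    if len(rim)<5: continue
    c,rad=cv2.minEnclosingCircle((rim[:,:2]*1000).astype(np.float32));print(m['score'],m['bbox'],p['pixels'][m['pixels']].mean(0),c,rad,np.median(rim,0))
    M=R.from_rotvec(s['ee_rot']).as_matrix();print('tool delta',(M.T@(np.r_[np.array(c)/1000,.013]-t)*1000).round(1))
```

```text
tilt 0.00022505185788049202 [-0.00022505  0.14635678] 705
yaw err [-0.05440978 -1.50063145] -0.02620071642292826
yaw err [-0.14051374  1.46554185] 0.025554833472659126
4.5 [ 0.43673807 -0.35585278  0.20903791] [[-0.402, 0.916, -0.002], [0.916, 0.402, 0.002], [0.002, -0.001, -1.0]]
0.89 [288.6, 261.9, 359.5, 338.2] [ 57.3761917  177.17083226 197.55088895] (532.2410278320312, -448.4273376464844) 33.18301010131836 [ 0.53121198 -0.44720552  0.03935609]
tool delta [-123.6   50.4  195.7]
0.75 [239.2, 144.7, 310.1, 219.2] [190.27791145 200.78825794 210.51082772] (431.8404846191406, -353.3356018066406) 32.767005920410156 [ 0.43122353 -0.35274422  0.03957199]
tool delta [  3.9  -3.3 196. ]
```

Request:
arm_command(plan=[[4,-3,40,0],[0,0,45,0],[0,0,45,0],[0,0,40,0],[0,0,30,0]])

```text
clock: 5.1
tool_pos: [0.4334, -0.3515, 0.0091]
ee_rot: [-1.716, -2.631, -0.0]
ft_force: [-0.1, 0.3, 0.2]
gripper_width: 0.998
finger_force: 0.0
```

Request:
arm_command(plan=[[0,0,0,0],[0,0,0,0],[0,0,0,0],[0,0,0,0]], claw=-1, newtons=30)

```text
clock: 5.5
tool_pos: [0.4343, -0.3534, 0.0123]
ee_rot: [1.715, 2.628, -0.001]
ft_force: [-0.2, 0.1, -2.9]
gripper_width: 0.754
finger_force: 33.6
```

Request:
arm_command(plan=[[0,0,-20,0],[0,0,-20,0],[17.6,36.6,0,0],[17.6,36.6,0,0],[17.6,36.6,0,0]])

```text
clock: 6.0
tool_pos: [0.5138, -0.2598, 0.0522]
ee_rot: [1.718, 2.627, 0.0]
ft_force: [0.2, 0.5, -3.0]
gripper_width: 0.758
finger_force: 34.7
```

Request:
arm_command(plan=[[17.6,36.6,0,0],[17.6,36.6,0,0],[17.6,36.6,0,0],[17.6,36.6,0,0],[17.6,36.6,0,0]])

```text
clock: 6.5
tool_pos: [0.6461, -0.1047, 0.0519]
ee_rot: [1.717, 2.629, 0.001]
ft_force: [0.2, -0.4, -2.1]
gripper_width: 0.758
finger_force: 34.7
```

Request:
arm_command(plan=[[0,0,0,0],[0,0,0,0]])

```text
clock: 6.7
tool_pos: [0.6453, -0.1051, 0.0514]
ee_rot: [1.714, 2.631, 0.001]
ft_force: [-0.7, -0.9, -2.8]
gripper_width: 0.755
finger_force: 34.8
```

Run:
```python
from h import *
s=ctrl.get_state();p=ctrl.capture('wrist');t=ctrl.capture('top')
im=np.hstack([p['pixels'][:,100:460],cv2.resize(t['pixels'][160:300,130:290],(480,420))[:, :430]]);cv2.imwrite('pics/j1.png',im)
print(s['clock'],s['tool_pos'],R.from_rotvec(s['ee_rot']).as_matrix().round(3).tolist())
for n,c in(('w',p),('t',t)):
    Q=cloud(c,s)
    for m in ctrl.masks_of(c,'mill_jar')[:4]:
        r=Q[m['pixels']];r=r[np.isfinite(r[:,0])];rim=r[r[:,2]>np.percentile(r[:,2],98)-.012]
        cc,rad=cv2.minEnclosingCircle((rim[:,:2]*1000).astype(np.float32));print(n,m['score'],m['bbox'],c['pixels'][m['pixels']].mean(0).round(),cc,rad,np.median(rim,0))
    for q in ('spout_lip',):
        for x in ctrl.pinpoint(c,q)[:2]:
            d=depth(c,x['pixel']);print(q,round(x['score'],2),np.round(x['pixel']),None if d is None else np.round(world(c,x['pixel'],d,st=s),3))
# chute profile along stand x at y~0 and lateral extents
a=np.deg2rad(23.4);X=np.array([np.sin(a),-np.cos(a)]);Y=np.array([np.cos(a),np.sin(a)]);o=np.array([.5696,.0704])
Q=cloud(t).reshape(-1,3);Q=Q[np.isfinite(Q[:,0])];d=Q[:,:2]-o;B=np.c_[d@X,d@Y,Q[:,2]]*1000
for x in range(80,134,4):
    v=B[(abs(B[:,0]-x)<2)&(abs(B[:,1])<45)&(B[:,2]>20)&(B[:,2]<120)]
    if len(v):print(x,len(v),v[:,1].min().round(),v[:,1].max().round(),np.percentile(v[:,2],[5,50,95]).round())
```

```text
6.7 [ 0.64528423 -0.10514977  0.05142746] [[-0.404, 0.915, 0.001], [0.915, 0.404, -0.0], [-0.001, 0.001, -1.0]]
spout_lip 0.6 [280. 108.] [ 0.618 -0.04   0.047]
t 0.59 [394.2, 214.3, 424.1, 244.8] [  3. 160. 178.] (533.6934814453125, -449.57562255859375) 33.216392517089844 [ 0.53433156 -0.45033935  0.03815241]
```

View pics/j1.png

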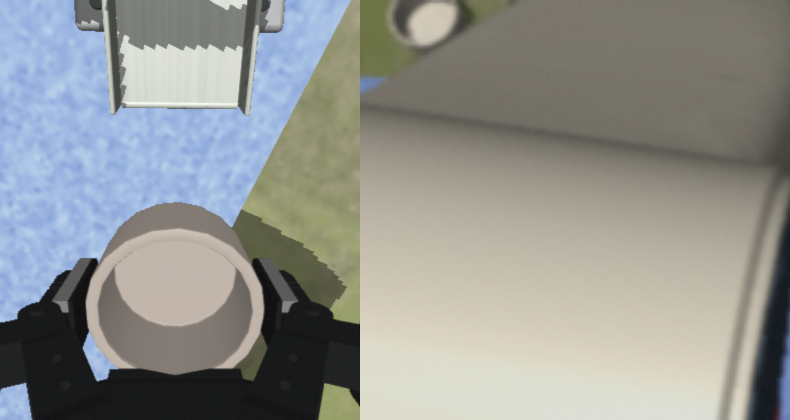

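Request:
arm_command(plan=[[0,1,15,0],[0,0,15,0],[0,0,7,0],[10,0,0,0],[10,0,0,0]])

```text
clock: 7.5
tool_pos: [0.6367, -0.0868, 0.0125]
ee_rot: [-1.718, -2.629, 0.001]
ft_force: [-0.5, 0.1, -2.5]
gripper_width: 0.755
finger_force: 34.0
```

Request:
arm_command(plan=[[10,0,0,0],[10,0,0,0],[10,0,0,0],[0,0,2,0],[0,0,0,0]])

```text
clock: 8.0
tool_pos: [0.6253, -0.0594, 0.0113]
ee_rot: [1.716, 2.631, -0.0]
ft_force: [0.4, 0.1, -1.7]
gripper_width: 0.754
finger_force: 34.0
```

Run:
```python
from h import *
s=ctrl.get_state();p=ctrl.capture('wrist')
print(s['clock'],s['tool_pos'],s['ft_force'])
Q=cloud(p,s)
for x in ctrl.pinpoint(p,'spout_lip')[:2]:
    d=depth(p,x['pixel']);print(round(x['score'],2),np.round(x['pixel']),np.round(world(p,x['pixel'],d,st=s),3),np.round(world(p,x['pixel'],z=.048,st=s),3))
for m in ctrl.masks_of(p,'mill_jar')[:2]:print(m['score'],m['bbox'])
```

```text
8.0 [ 0.62532587 -0.05943669  0.01129822] [ 0.40591099  0.09130092 -1.73518009]
0.91 [186.3, 286.4, 365.1, 374.7]
0.31 [1.7, 1.2, 559.4, 296.8]
```

Request:
arm_command(plan=[[0,0,0,0],[0,0,0,0],[0,0,0,0],[0,0,-10,0],[0,0,-40,0]], claw=1)

```text
clock: 8.65
tool_pos: [0.6224, -0.0596, 0.0587]
ee_rot: [-1.714, -2.625, 0.005]
ft_force: [0.7, 0.1, -0.3]
gripper_width: 1.002
finger_force: 0.0
```

Request:
arm_command(plan=[[0,0,-50,0],[0,0,-50,0],[0,0,-50,0],[30,-26,0,0],[30,-27,0,0]], claw=0)

```text
clock: 9.15
tool_pos: [0.5536, -0.0262, 0.2143]
ee_rot: [1.716, 2.626, 0.004]
ft_force: [-0.7, -0.6, -0.5]
gripper_width: 0.501
finger_force: 0.0
```

Request:
arm_command(plan=[[31,-26,0,0],[0,0,0,0],[0,0,0,0]])

```text
clock: 9.45
tool_pos: [0.5165, -0.0081, 0.2124]
ee_rot: [1.716, 2.63, 0.001]
ft_force: [-0.1, -0.2, -0.0]
gripper_width: 0.497
finger_force: 0.0
```

```bash
cat >> h.py <<'E'
def st_wrist():
    s=ctrl.get_state();return s,ctrl.capture('wrist')
def knob(p,s):
    Q=cloud(p,s);m=(Q[...,2]>.138)&(Q[...,2]<.152)&(p['pixels'].max(-1)<70)
    n,l,st,c=cv2.connectedComponentsWithStats(m.astype(np.uint8));out=[]
    for i in range(1,n):
        if st[i,4]>60:
            q=Q[l==i];out.append((st[i,4],np.median(q,0).round(4),(q.max(0)-q.min(0)).round(3)))
    return out
E
python3 - <<'E'
from h import *
s,p=st_wrist();t=ctrl.capture('top');cv2.imwrite('pics/k1.png',np.hstack([p['pixels'][:,80:480],t['pixels'][100:,160:560][:, :380].repeat(1,0)[:320]]) if 0 else p['pixels'])
print(s['clock'],s['tool_pos'],knob(p,s))
M=R.from_rotvec(s['ee_rot']).as_matrix()
for x in ctrl.pinpoint(p,'shutter_knob')[:2]:
    w=world(p,x['pixel'],z=.136,st=s);print(x['score'],x['pixel'],w,'tool',(M.T@(w-s['tool_pos'])*1000).round(1))
Q=cloud(p,s)
for m in ctrl.masks_of(p,'mill_jar')[:2]:
    r=Q[m['pixels']];r=r[np.isfinite(r[:,0])];rim=r[(r[:,2]>.034)&(r[:,2]<.046)]
    if len(rim)>9:print(m['score'],cv2.minEnclosingCircle((rim[:,:2]*1000).astype(np.float32)))
E
```

```text
9.45 [ 0.51650091 -0.0080572   0.21244106] [(np.int32(385), array([ 0.516 , -0.0076,  0.1449]), array([0.013, 0.013, 0.009]))]
0.77 [274.3, 223.2] [ 0.51620136 -0.01000791  0.136     ] tool [-1.6 -1.2 76.4]
0.74 ((624.8734130859375, -62.193702697753906), 32.56496047973633)
0.6 ((381.4011535644531, -65.9740982055664), 32.93772506713867)
```

View pics/k1.png

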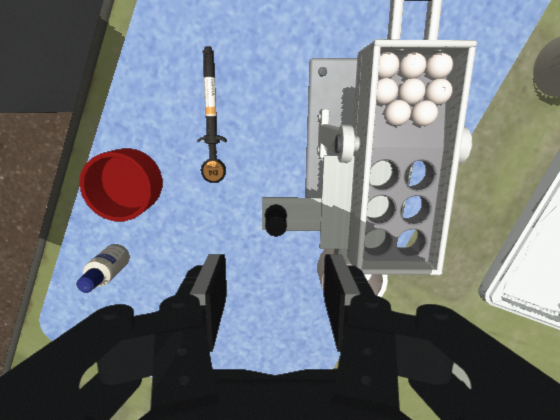

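Request:
arm_command(plan=[[0,0,30,0],[0,0,30,0],[0,0,21,0],[0,0,0,0]])

```text
clock: 10.05
tool_pos: [0.5151, -0.0086, 0.1275]
ee_rot: [-1.716, -2.626, 0.005]
ft_force: [-0.5, -0.3, -0.4]
gripper_width: 0.499
finger_force: 0.0
```

Request:
arm_command(plan=[[0,0,0,0],[0,0,0,0],[0,0,0,0],[0,0,0,0]], claw=-1, newtons=30)

```text
clock: 10.45
tool_pos: [0.5176, -0.0085, 0.1315]
ee_rot: [1.716, 2.628, 0.002]
ft_force: [1.5, -0.5, 2.0]
gripper_width: 0.136
finger_force: 29.4
```

Request:
arm_command(plan=[[0,5,0,0],[0,6,0,0],[0,6,0,0],[0,4,0,0],[0,0,0,0]])

```text
clock: 10.95
tool_pos: [0.5376, 0.0002, 0.1313]
ee_rot: [1.716, 2.628, 0.002]
ft_force: [3.1, -2.7, 6.0]
gripper_width: 0.131
finger_force: 29.8
```

Request:
arm_command(plan=[[0,2,0,0],[0,1,0,0],[0,0,0,0]])

```text
clock: 11.25
tool_pos: [0.5397, 0.0011, 0.1312]
ee_rot: [1.716, 2.629, 0.001]
ft_force: [1.7, -3.4, 6.2]
gripper_width: 0.129
finger_force: 29.8
```

Request:
arm_command(plan=[[0,1.5,0,0],[0,0,0,0]])

```text
clock: 11.45
tool_pos: [0.5399, 0.0011, 0.1309]
ee_rot: [1.716, 2.63, -0.002]
ft_force: [-1.2, -6.8, 6.4]
gripper_width: 0.13
finger_force: 29.9
```

Run:
```python
from h import *
s=ctrl.get_state();print(s['tool_pos'],s['ft_force'],s['finger_force'])
d=s['tool_pos'][:2]-np.array([.5696,.0704]);a=np.deg2rad(23.4);print('stand xy',d@[np.sin(a),-np.cos(a)],d@[np.cos(a),np.sin(a)])
```

```text
[0.53990473 0.00108281 0.13085189] [-1.18543499 -6.84270573  6.37544956] 29.928926825523376
stand xy 0.05182275598828254 -0.05478214945064848
```

Request:
arm_command(plan=[[0,0,0,0],[0,0,0,0],[0,0,-10,0],[0,0,-40,0],[0,0,-45,0]], claw=-0.53)

```text
clock: 11.95
tool_pos: [0.5385, 0.0023, 0.2255]
ee_rot: [-1.716, -2.628, 0.003]
ft_force: [1.1, -0.5, 0.7]
gripper_width: 0.236
finger_force: 0.0
```

Request:
arm_command(plan=[[38,14,-10,0],[38,14,0,0],[38,14,0,0],[37,14,0,0],[0,0,0,0]], claw=0.6)

```text
clock: 12.45
tool_pos: [0.53, 0.1669, 0.2361]
ee_rot: [-1.712, -2.634, -0.003]
ft_force: [0.3, 0.5, -0.3]
gripper_width: 0.801
finger_force: 0.0
```

```bash
cat >> h.py <<'E'
A=np.deg2rad(23.4);SX=np.array([np.sin(A),-np.cos(A)]);SY=np.array([np.cos(A),np.sin(A)]);O=np.array([.5700,.0698])
def stand(P): 
    d=P[...,:2]-O;return np.stack([d@SX,d@SY,P[...,2]],-1)
E
python3 - <<'E'
from h import *
s,p=st_wrist();t=ctrl.capture('top')
cv2.imwrite('pics/h1.png',p['pixels'])
M=R.from_rotvec(s['ee_rot']).as_matrix()
print(s['clock'],s['tool_pos'],'tcp stand',stand(np.array(s['tool_pos']))*1000,s['gripper_width'])
Q=cloud(p,s);B=stand(Q)*1000
for m in ctrl.masks_of(p,'handle_grip')[:2]:
    r=B[m['pixels']];r=r[np.isfinite(r[:,0])];print('mask',m['score'],m['bbox'],np.percentile(r,[2,50,98],axis=0).round())
m=(p['pixels'].max(-1)<60)&(B[...,2]>140)&(B[...,2]<192)&(B[...,0]<-70)&(B[...,0]>-130)&(abs(B[...,1])<40)
r=B[m];print('dark',len(r),np.percentile(r,[1,50,99],axis=0).round() if len(r) else '')
for c in(p,t):
  for q in('shutter_knob','handle_grip'):
    for x in ctrl.pinpoint(c,q)[:1]:
        z=.136 if q[0]=='s' else .165;print(q,x['score'],x['pixel'],stand(world(c,x['pixel'],z=z,st=s))*1000)
E
```

```text
12.45 [0.52999854 0.16689262 0.23614436] tcp stand [-104.99369796    1.84860458  236.14435551] 0.8012533445577957
mask 0.62 [198.0, 225.3, 312.7, 377.6] [[-107.  -56.  113.]
 [ -17.   -2.  133.]
 [  44.   27.  187.]]
dark 896 [[-108.  -15.  181.]
 [-105.    1.  186.]
 [ -99.   16.  188.]]
shutter_knob 0.72 [289.5, 350.0] [ 11.50792078  14.13171244 136.        ]
handle_grip 0.81 [275.6, 234.9] [-97.2836426    1.68837248 165.        ]
shutter_knob 0.29 [177.6, 208.0] [-25.47627489  15.99261907 136.        ]
handle_grip 0.85 [145.2, 222.9] [-96.91181064   4.34691292 165.        ]
```

View pics/h1.png

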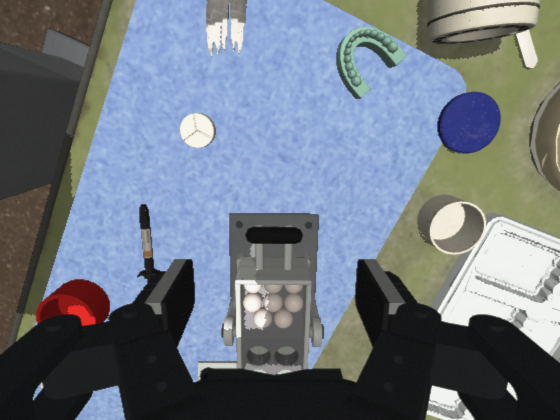

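Request:
arm_command(plan=[[-8,-1,20,0],[0,0,30,0],[0,0,30,0],[0,0,13,0],[0,0,0,0]])

```text
clock: 13.3
tool_pos: [0.5316, 0.1541, 0.1407]
ee_rot: [-1.718, -2.627, 0.005]
ft_force: [-0.2, 1.1, 0.4]
gripper_width: 0.798
finger_force: 0.0
```

Request:
arm_command(plan=[[0,0,0,0],[0,0,0,0],[0,0,0,0],[0,0,0,0]], claw=-1, newtons=22)

```text
clock: 13.7
tool_pos: [0.5344, 0.1556, 0.1439]
ee_rot: [1.716, 2.628, 0.005]
ft_force: [5.1, 2.2, 2.0]
gripper_width: 0.391
finger_force: 29.0
```

Run:
```python
from h import *
s=ctrl.get_state();p=ctrl.capture('side');t=ctrl.capture('top')
print(s['clock'],stand(np.array(s['tool_pos']))*1000,s['ft_force'],s['gripper_width'])
for n,c in(('side',p),('top',t)):
    B=stand(cloud(c))*1000
    m=(c['pixels'].max(-1)<80)&(B[...,2]>138)&(B[...,2]<152)&(abs(B[...,0]-50)<15)&(B[...,1]<-38)&(B[...,1]>-120)
    print(n,m.sum(),np.median(B[m],0).round(1) if m.any() else '')
    for x in ctrl.pinpoint(c,'shutter_knob')[:2]:print(x['score'],x['pixel'],stand(world(c,x['pixel'],z=.136))*1000)
```

```text
13.7 [-92.84704724   1.43001094 143.9405836 ] [5.08792048 2.16209501 1.96157072] 0.3914985251737513
side 25 [ 47.8 -55.2 144.2]
0.77 [251.5, 261.2] [ 41.0975469  -49.95010885 136.        ]
0.29 [234.3, 257.2] [ 52.87308089 -14.37417286 136.        ]
top 24 [ 53.1 -58.4 142.9]
0.78 [222.7, 222.2] [ 53.53852649 -57.28744167 136.        ]
```

Request:
arm_command(plan=[[-1.6,0,-3.8,0],[-1.7,0,-3.7,0],[-1.9,0,-3.7,0],[-2.0,0,-3.6,0],[-2.2,0,-3.5,0]])

```text
clock: 14.4
tool_pos: [0.5381, 0.1471, 0.1612]
ee_rot: [1.717, 2.628, 0.005]
ft_force: [8.7, 2.4, -5.8]
gripper_width: 0.397
finger_force: 28.9
```

Request:
arm_command(plan=[[-2.3,0,-3.4,0],[-2.5,0,-3.3,0],[-2.6,0,-3.2,0],[-2.7,0,-3.1,0],[-2.8,0,-3.0,0]])

```text
clock: 14.9
tool_pos: [0.5431, 0.1354, 0.1771]
ee_rot: [1.717, 2.629, 0.005]
ft_force: [7.0, 4.3, -6.7]
gripper_width: 0.401
finger_force: 29.0
```

Request:
arm_command(plan=[[-1.5,0,-1.5,0],[-1.5,0,-1.4,0],[0,0,0,0],[0,0,0,0]])

```text
clock: 15.3
tool_pos: [0.5443, 0.1325, 0.1802]
ee_rot: [1.717, 2.628, 0.005]
ft_force: [7.2, 3.0, -3.5]
gripper_width: 0.394
finger_force: 29.4
```

```bash
cat >> h.py <<'E'
H=np.array([2.5,0,125.])
def tilt_grip(s,x0=-95.3,z0=38.):
    b=stand(np.array(s['tool_pos']))*1000-H+[0,0,19];return np.arctan2(-x0,z0)-np.arctan2(-b[0],b[2]),b
def tilt_cloud(c,s=None):
    B=stand(cloud(c,s))*1000-H;best=None
    for th in np.arange(-.52,.52,.005):
        x=B[...,0]*np.cos(th)-B[...,2]*np.sin(th);z=B[...,0]*np.sin(th)+B[...,2]*np.cos(th)
        n=((abs(z-21.5)<1.5)&(x>-50)&(x<78)&(abs(abs(B[...,1])-26)<4)).sum()
        if best is None or n>best[0]:best=(int(n),round(float(th),3))
    return best
def balls(c,th,s=None):
    """white spots of detected balls in board frame (mm)"""
    out=[]
    for x in ctrl.recognise(c,'ball_1_center'):
        l,t,r,b=x['bbox'];px=((l+r)/2,(t+b)/2);d=depth(c,px,1)
        if d is None or x['score']<.2:continue
        q=stand(world(c,px,d,st=s))*1000-H
        out.append((round(x['score'],2),[round(l),round(t),round(r),round(b)],np.round([q[0]*np.cos(th)-q[2]*np.sin(th),q[1],q[0]*np.sin(th)+q[2]*np.cos(th)]).tolist()))
    return out
E
python3 - <<'E'
from h import *
s,p=st_wrist();t=ctrl.capture('top');d=ctrl.capture('side')
print(s['clock'],tilt_grip(s),s['ft_force'],s['gripper_width'])
print([tilt_cloud(c,s) for c in(p,t,d)])
def crop(c,r0,r1,c0,c1,f):return cv2.resize(c['pixels'][r0:r1,c0:c1],None,fx=f,fy=f,interpolation=cv2.INTER_CUBIC)
a=crop(p,150,420,150,400,1.5);b=crop(t,180,240,130,250,3);c=crop(d,230,330,190,270,3)
W=np.zeros((600,800,3),np.uint8);W[:405,:375]=a;W[:180,375:735]=b;W[200:500,375:615]=c;cv2.imwrite('pics/t1.png',W)
E
```

```text
15.3 (np.float64(0.4332312837143666), array([-70.22693751,   1.3582688 ,  74.16304816])) [ 7.15324018  3.02672577 -3.46855374] 0.39419721786208745
[(392, 0.37), (137, 0.41), (26, 0.435)]
```

View pics/t1.png

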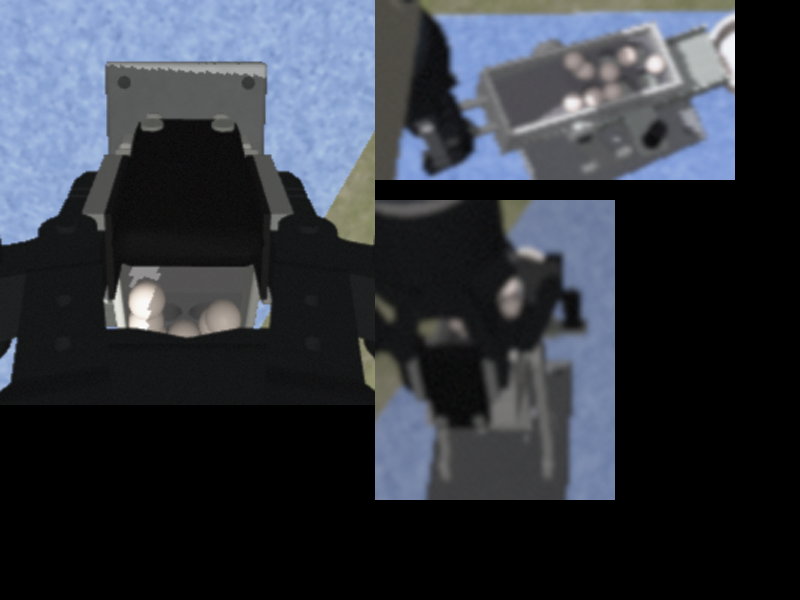

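Tilt about 0.42: all balls have left the channel and lie over the pockets (top crop). I'll tip back slowly to the other stop.

Request:
arm_command(plan=[[1.5,0,1.4,0],[1.5,0,1.5,0],[2.8,0,3.0,0],[2.7,0,3.1,0],[2.6,0,3.2,0]])

```text
clock: 15.95
tool_pos: [0.5402, 0.1422, 0.169]
ee_rot: [1.715, 2.628, 0.004]
ft_force: [4.4, -0.3, 6.0]
gripper_width: 0.398
finger_force: 30.5
```

Request:
arm_command(plan=[[2.5,0,3.3,0],[2.3,0,3.4,0],[2.2,0,3.5,0],[2.0,0,3.6,0],[1.9,0,3.7,0]])

```text
clock: 16.45
tool_pos: [0.5358, 0.1526, 0.1515]
ee_rot: [1.716, 2.628, 0.005]
ft_force: [2.9, 1.7, 7.3]
gripper_width: 0.394
finger_force: 30.1
```

Request:
arm_command(plan=[[1.7,0,3.7,0],[1.6,0,3.8,0],[1.4,0,3.9,0],[1.3,0,3.9,0],[1.1,0,4.0,0]])

```text
clock: 16.95
tool_pos: [0.5328, 0.1593, 0.1321]
ee_rot: [1.716, 2.628, 0.005]
ft_force: [2.8, 2.4, 6.3]
gripper_width: 0.395
finger_force: 28.8
```

Request:
arm_command(plan=[[1.0,0,4.0,0],[0.8,0,4.1,0],[0.6,0,4.1,0],[0.5,0,4.1,0],[0.3,0,4.1,0]])

```text
clock: 17.45
tool_pos: [0.5315, 0.1624, 0.1115]
ee_rot: [1.717, 2.628, 0.006]
ft_force: [2.8, 3.2, 6.1]
gripper_width: 0.394
finger_force: 26.9
```

Request:
arm_command(plan=[[0.2,0,4.1,0],[0,0,4.1,0],[-0.2,0,4.1,0],[-0.2,0,3,0],[0,0,0,0]])

```text
clock: 17.95
tool_pos: [0.5316, 0.1621, 0.0956]
ee_rot: [1.717, 2.628, 0.005]
ft_force: [4.9, 3.6, 0.0]
gripper_width: 0.395
finger_force: 24.7
```

```bash
cat > look.py <<'E'
from h import *
import sys
s,p=st_wrist();t=ctrl.capture('top');d=ctrl.capture('side')
th,b=tilt_grip(s);print(s['clock'],th,b,s['ft_force'],s['gripper_width'])
print([tilt_cloud(c,s) for c in(p,t,d)])
for n,c in(('w',p),('t',t),('s',d)):
    for x in balls(c,th,s):print(n,x)
def crop(c,r0,r1,c0,c1,f):return cv2.resize(c['pixels'][r0:r1,c0:c1],None,fx=f,fy=f,interpolation=cv2.INTER_CUBIC)
W=np.zeros((600,800,3),np.uint8);W[:405,:375]=crop(p,150,420,150,400,1.5);W[:200,375:775]=crop(t,190,240,150,250,4);W[200:600,375:775]=crop(d,230,310,190,270,5);cv2.imwrite(sys.argv[1],W)
E
python3 look.py pics/t2.png
```

```text
17.95 -0.48066727795276143 [-102.40781572    1.42351828  -10.40404584] [4.88080328 3.55380343 0.01009571] 0.3949810355839213
[(0, -0.52), (123, -0.44), (75, -0.46)]
t (0.69, [154, 183, 247, 251], [19.0, -27.0, 11.0])
```

```bash
cat > pk.py <<'E'
from h import *
PK=[(19,-11.5),(19,11.5),(42,-11.5),(42,11.5),(65,-11.5),(65,11.5)]
def board_pts(c,th,s=None):
    B=stand(cloud(c,s))*1000-H
    return np.stack([B[...,0]*np.cos(th)-B[...,2]*np.sin(th),B[...,1],B[...,0]*np.sin(th)+B[...,2]*np.cos(th)],-1)
def report(n,c,th,s=None):
    B=board_pts(c,th,s);g=c['pixels'].mean(-1)
    for i,(x,y) in enumerate(PK):
        m=(np.hypot(B[...,0]-x,B[...,1]-y)<5)&(B[...,2]>-15)&(B[...,2]<30)
        print(n,i+1,m.sum(),'z',np.percentile(B[m][:,2],[10,50,90]).round(1) if m.any() else '', 'bright',np.percentile(g[m],[20,50,90]).round() if m.any() else '')
    m=(B[...,0]>-54)&(B[...,0]<0)&(abs(B[...,1])<23)&(B[...,2]<30)&(B[...,2]>-5)
    f=(8+np.minimum(B[...,0],0)*np.tan(np.deg2rad(12)))
    print(n,'channel px',m.sum(),'ball-like',(m&(B[...,2]-f>5)&(g>110)).sum())
if __name__=='__main__':
    s=ctrl.get_state();t=ctrl.capture('top');d=ctrl.capture('side');T=tilt_cloud(t)[1];D=tilt_cloud(d)[1]
    print(s['clock'],tilt_grip(s)[0],T,D);th=float(__import__('sys').argv[1]);report('t',t,th);report('s',d,th)
E
python3 pk.py -0.46
```

```text
18.25 -0.48006736726176613 -0.425 -0.45
t 1 16 z [1.5 5.5 7.1] bright [204. 224. 237.]
t 2 15 z [1.8 4.  6.6] bright [211. 223. 236.]
t 3 20 z [0.3 4.3 7.4] bright [207. 224. 237.]
t 4 17 z [1.4 4.7 6.6] bright [213. 225. 236.]
t 5 14 z [2.5 4.7 6.7] bright [226. 233. 238.]
t 6 15 z [3.  5.3 6.9] bright [225. 230. 238.]
t channel px 355 ball-like 60
s 1 0 z  bright 
s 2 0 z  bright 
s 3 2 z [4.3 4.6 4.9] bright [132. 137. 145.]
s 4 0 z  bright 
s 5 4 z [5.5 6.5 7.4] bright [152. 160. 173.]
s 6 0 z  bright 
s channel px 9 ball-like 0
```

View pics/t2.png

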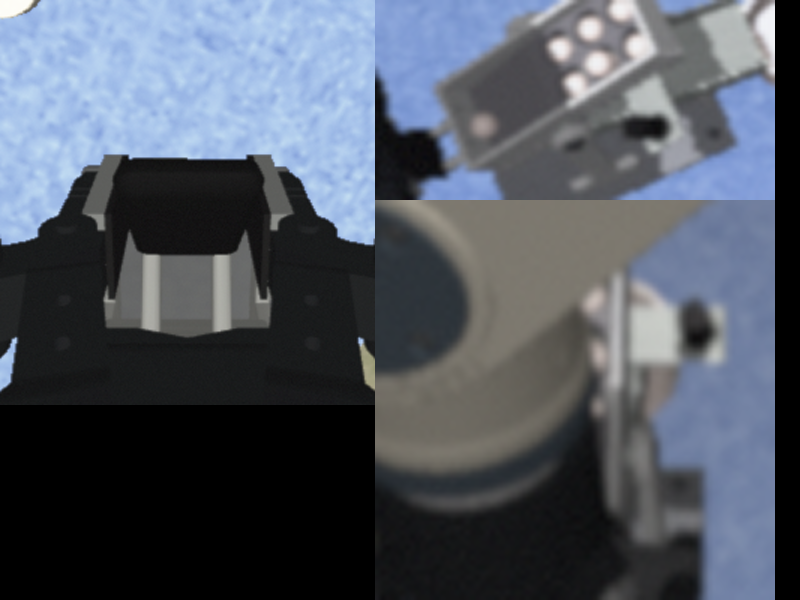

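Six pockets are full; one ball shows in the channel at crop px (483,125). I'll level the board slowly and check for the eighth.

Request:
arm_command(plan=[[0.2,0,-3,0],[0.2,0,-4.1,0],[0,0,-4.1,0],[-0.2,0,-4.1,0],[-0.3,0,-4.1,0]])

```text
clock: 18.85
tool_pos: [0.5317, 0.1618, 0.1148]
ee_rot: [1.717, 2.628, 0.005]
ft_force: [7.9, 1.8, -6.2]
gripper_width: 0.39
finger_force: 25.7
```

Request:
arm_command(plan=[[-0.5,0,-4.1,0],[-0.6,0,-4.1,0],[-0.8,0,-4.1,0],[-1.0,0,-4.0,0],[-1.1,0,-4.0,0]])

```text
clock: 19.35
tool_pos: [0.5334, 0.158, 0.135]
ee_rot: [1.717, 2.628, 0.005]
ft_force: [8.6, 1.9, -5.4]
gripper_width: 0.401
finger_force: 27.2
```

Request:
arm_command(plan=[[-1.3,0,-3.9,0],[-1.4,0,-3.9,0],[0,0,0,0],[0,0,0,0]])

```text
clock: 19.75
tool_pos: [0.5345, 0.1554, 0.1432]
ee_rot: [1.717, 2.628, 0.005]
ft_force: [6.7, 1.1, -1.1]
gripper_width: 0.393
finger_force: 28.3
```

```bash
python3 pk.py 0
```

```text
19.75 -0.006981451540748251 0.015 0.0
t 1 17 z [3.9 6.  8. ] bright [126. 140. 153.]
t 2 17 z [3.9 5.8 7.3] bright [125. 141. 154.]
t 3 15 z [3.  5.1 7.5] bright [193. 222. 238.]
t 4 14 z [3.5 5.2 7.1] bright [198. 226. 235.]
t 5 16 z [3.3 6.1 8. ] bright [202. 222. 238.]
t 6 19 z [2.1 4.8 7.6] bright [173. 212. 238.]
t channel px 438 ball-like 59
s 1 0 z  bright 
s 2 0 z  bright 
s 3 6 z [4.5 5.8 7.4] bright [111. 144. 160.]
s 4 0 z  bright 
s 5 10 z [4.6 7.3 8.1] bright [148. 163. 204.]
s 6 0 z  bright 
s channel px 18 ball-like 0
```

Request:
arm_command(plan=[[0,0,0,0],[0,0,0,0],[0,0,0,0],[0,0,-15,0],[0,0,-30,0]], claw=0.6)

```text
clock: 20.35
tool_pos: [0.5304, 0.1544, 0.1855]
ee_rot: [-1.715, -2.627, 0.007]
ft_force: [-0.5, 0.3, 0.6]
gripper_width: 0.797
finger_force: 0.0
```

Request:
arm_command(plan=[[0,0,-40,0],[30,-30,-10,0],[0,-40,0,0],[0,-40,0,0],[0,0,0,0]])

```text
clock: 20.85
tool_pos: [0.4144, 0.1365, 0.2365]
ee_rot: [-1.715, -2.628, 0.006]
ft_force: [-0.1, 0.4, 0.6]
gripper_width: 0.802
finger_force: 0.0
```

Run:
```python
from pk import *
s,p=st_wrist();t=ctrl.capture('top')
print(s['clock'],s['tool_pos'],stand(np.array(s['tool_pos']))*1000,tilt_cloud(t),tilt_cloud(p,s))
report('t',t,0);report('w',p,0,s)
for n,c in(('w',p),('t',t)):
    for x in balls(c,0,s):print(n,x)
    B=board_pts(c,0,s);m=(c['pixels'].max(-1)<80)&(B[...,2]>12)&(B[...,2]<25)&(abs(B[...,0]-50)<15)&(B[...,1]<-35)&(B[...,1]>-120);print('knob',np.median(B[m],0))
W=np.zeros((600,800,3),np.uint8);W[:420,:560]=p['pixels'];W[420:600,:360]=cv2.resize(t['pixels'][185:240,145:255],(360,180),interpolation=cv2.INTER_CUBIC);cv2.imwrite('pics/l1.png',W)
```

```text
20.85 [0.41440005 0.13652528 0.236461  ] [-123.033626   -116.30277111  236.46100126] (131, 0.01) (225, 0.01)
t 1 17 z [4.5 6.2 8. ] bright [202. 220. 239.]
t 2 14 z [4.  5.5 8. ] bright [201. 226. 239.]
t 3 15 z [3.2 5.3 7.2] bright [193. 223. 238.]
t 4 14 z [4.1 5.7 7.8] bright [200. 227. 236.]
t 5 15 z [2.6 4.9 7.8] bright [207. 229. 239.]
t 6 16 z [1.9 4.5 6.5] bright [178. 211. 239.]
t channel px 431 ball-like 86
w 1 0 z  bright 
w 2 0 z  bright 
w 3 0 z  bright 
w 4 0 z  bright 
w 5 0 z  bright 
w 6 3 z [6.  6.4 6.8] bright [167. 186. 233.]
w channel px 111 ball-like 0
knob [nan nan nan]
t (0.44, [215, 209, 233, 228], [57.0, -45.0, -9.0])
knob [ 50.88219181 -58.04645542  19.02426241]
  return _methods._mean(a, axis=axis, dtype=dtype,
  ret = um.true_divide(
```

View pics/l1.png

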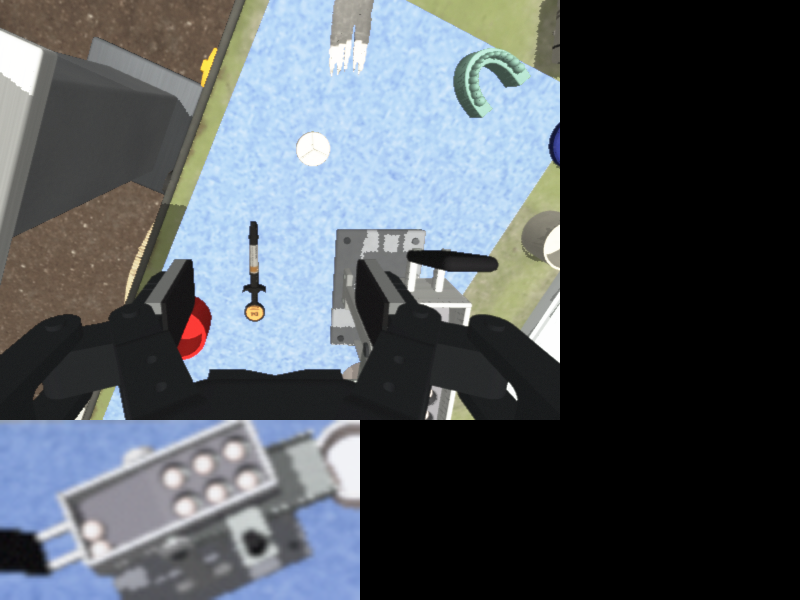

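Two balls lie in the channel at crop px (92,528) and (102,550), and all six pockets are full. The board is level and the jar is under the spout. Next is the knob.

Request:
arm_command(plan=[[-43.6,14.8,0,0],[-43.6,14.8,0,0],[-43.6,14.8,0,0],[-43.6,14.7,0,0],[0,0,0,0]], claw=-0.53)

```text
clock: 21.55
tool_pos: [0.549, -0.0012, 0.2372]
ee_rot: [1.721, 2.625, 0.001]
ft_force: [-1.0, 1.3, 0.4]
gripper_width: 0.235
finger_force: 0.0
```

Request:
arm_command(plan=[[0,0,20,0],[0,0,20,0],[0,0,0,0]])

```text
clock: 21.85
tool_pos: [0.5428, 0.0026, 0.1945]
ee_rot: [-1.715, -2.626, 0.004]
ft_force: [-0.4, -0.3, 0.5]
gripper_width: 0.232
finger_force: 0.0
```

Run:
```python
from h import *
s,p=st_wrist();print(s['clock'],s['tool_pos'],s['gripper_width'],knob(p,s))
M=R.from_rotvec(s['ee_rot']).as_matrix();print((M.T@(np.array([.539,.0007,.132])-s['tool_pos'])*1000).round(1))
for k in knob(p,s):print((M.T@(k[1]-s['tool_pos'])*1000).round(1))
```

```text
21.85 [0.54281196 0.00258958 0.19454749] 0.23163482696214405 [(np.int32(452), array([0.5384, 0.0022, 0.1447]), array([0.013, 0.013, 0.008]))]
[-0.3 -3.9 62.6]
[ 1.3 -4.  49.9]
```

Request:
arm_command(plan=[[0.5,-4.3,0,0],[0,0,20,0],[0,0,20,0],[0,0,14,0],[0,0,8,0]])

```text
clock: 22.4
tool_pos: [0.5399, 0.0012, 0.135]
ee_rot: [-1.717, -2.631, 0.0]
ft_force: [-0.2, 0.0, 0.2]
gripper_width: 0.234
finger_force: 0.0
```

Request:
arm_command(plan=[[0,0,0,0],[0,0,0,0],[0,0,0,0],[0,0,0,0]], claw=-1, newtons=30)

```text
clock: 22.8
tool_pos: [0.5395, 0.0013, 0.1354]
ee_rot: [-1.717, -2.63, 0.0]
ft_force: [-1.4, 2.4, -6.7]
gripper_width: 0.128
finger_force: 29.2
```

Request:
arm_command(plan=[[0,-4,0,0],[0,-5,0,0],[0,-5,0,0],[0,-5,0,0],[0,-5,0,0]])

```text
clock: 23.3
tool_pos: [0.5176, -0.0081, 0.1354]
ee_rot: [-1.718, -2.63, -0.001]
ft_force: [0.5, 5.4, -6.1]
gripper_width: 0.132
finger_force: 29.3
```

Request:
arm_command(plan=[[0,-5,0,0],[0,-5,0,0],[0,-5,0,0],[0,-5,0,0],[0,0,0,0]])

```text
clock: 23.8
tool_pos: [0.4986, -0.0163, 0.1354]
ee_rot: [-1.717, -2.629, 0.0]
ft_force: [-2.5, 4.6, -5.5]
gripper_width: 0.129
finger_force: 29.4
```

Request:
arm_command(plan=[[0,-1.5,0,0],[0,0,0,0],[0,0,0,0]])

```text
clock: 24.1
tool_pos: [0.4976, -0.0167, 0.1354]
ee_rot: [-1.717, -2.629, -0.0]
ft_force: [-2.8, 5.7, -5.9]
gripper_width: 0.128
finger_force: 29.4
```

Request:
arm_command(plan=[[0,0,0,0],[0,0,0,0],[0,0,-10,0],[0,0,-40,0],[0,0,-45,0]], claw=-0.4)

```text
clock: 24.6
tool_pos: [0.4977, -0.0174, 0.2314]
ee_rot: [-1.717, -2.629, 0.002]
ft_force: [0.9, -0.7, 1.3]
gripper_width: 0.3
finger_force: 0.0
```

Request:
arm_command(plan=[[0,-40,-20,0],[0,-40,-20,0],[0,-40,0,0],[0,0,0,0],[0,0,0,0]])

```text
clock: 25.1
tool_pos: [0.3887, -0.066, 0.2717]
ee_rot: [1.718, 2.627, 0.002]
ft_force: [-0.0, -0.4, -0.1]
gripper_width: 0.297
finger_force: 0.0
```

Run:
```python
from pk import *
s=ctrl.get_state();t=ctrl.capture('top');d=ctrl.capture('side');print(s['clock'],s['tool_pos'],s['ft_force'],tilt_cloud(t),tilt_cloud(d))
report('t',t,0)
for n,c in(('t',t),('s',d)):
    B=board_pts(c,0);m=(c['pixels'].max(-1)<80)&(B[...,2]>14)&(B[...,2]<25)&(abs(B[...,0]-50)<15)&(B[...,1]<-45)&(B[...,1]>-120);print('knob',m.sum(),np.median(B[m],0))
    Q=cloud(c)
    for m in ctrl.masks_of(c,'mill_jar')[:4]:
        r=Q[m['pixels']];r=r[np.isfinite(r[:,0])];rim=r[(r[:,2]>.034)&(r[:,2]<.046)]
        if len(rim)<9:continue
        cc,rad=cv2.minEnclosingCircle((rim[:,:2]*1000).astype(np.float32))
        b=stand(np.r_[np.array(cc)/1000,0])*1000-H
        q=B[m['pixels']];inn=q[np.hypot(q[:,0]-b[0],q[:,1]-b[1])<24][:,2]+125
        print(n,m['score'],'jar rel lip',b[0]-118,b[1],rad,'inside z',np.percentile(inn,[5,25,50,75,95]).round() if len(inn) else '')
W=np.zeros((600,800,3),np.uint8);W[:300,:700]=cv2.resize(t['pixels'][185:245,145:285],(700,300),interpolation=cv2.INTER_CUBIC);W[300:600,:500]=cv2.resize(d['pixels'][225:315,180:330],(500,300),interpolation=cv2.INTER_CUBIC);cv2.imwrite('pics/f1.png',W)
```

```text
25.1 [ 0.38868036 -0.06602672  0.2716994 ] [-0.01680534 -0.40574121 -0.06447004] (119, -0.005) (179, -0.02)
t 1 0 z  bright 
t 2 0 z  bright 
t 3 0 z  bright 
t 4 0 z  bright 
t 5 0 z  bright 
t 6 0 z  bright 
t channel px 304 ball-like 22
knob 0 [nan nan nan]
t 0.93 jar rel lip 24.227147429824868 -1.3784388426138356 32.84077072143555 inside z [ 2.  4.  6.  7. 17.]
t 0.63 jar rel lip 342.21479166731694 -239.5350277661424 33.66948699951172 inside z [3. 4. 5. 6. 8.]
knob 26 [  44.90475693 -101.66910192   20.73156883]
s 0.89 jar rel lip -69.83893341691673 -226.10523618985417 33.033592224121094 inside z [5. 6. 6. 7. 8.]
s 0.4 jar rel lip 367.88306467225823 -245.5781356634308 12.199362754821777 inside z [ 8. 18. 27. 35. 40.]
  return _methods._mean(a, axis=axis, dtype=dtype,
  ret = um.true_divide(
```

Request:
arm_command(plan=[[-15.3,36.3,-8,0],[-15.3,36.3,-8,0],[-15.3,36.3,-8,0],[-15.3,36.3,-8,0],[-15.3,36.3,0,0]], claw=1)

```text
clock: 25.8
tool_pos: [0.5882, -0.062, 0.3028]
ee_rot: [1.716, 2.63, 0.001]
ft_force: [0.6, -0.0, 0.9]
gripper_width: 0.999
finger_force: 0.0
```

Request:
arm_command(plan=[[-15.3,36.3,0,0],[0,0,0,0],[0,0,0,0],[0,0,0,0]])

```text
clock: 26.2
tool_pos: [0.6239, -0.0616, 0.3016]
ee_rot: [-1.716, -2.629, 0.001]
ft_force: [-0.2, 0.2, 0.9]
gripper_width: 0.999
finger_force: 0.0
```

Run:
```python
from pk import *
s,p=st_wrist();print(s['clock'],s['tool_pos'])
B=stand(cloud(p,s))*1000-H
for m in ctrl.masks_of(p,'mill_jar')[:3]:
    q=B[m['pixels']];q=q[np.isfinite(q[:,0])];rim=q[(q[:,2]>-125+35)&(q[:,2]<-125+46)]
    cc,rad=cv2.minEnclosingCircle(rim[:,:2].astype(np.float32));print(m['score'],m['bbox'],'rel lip',cc[0]-118,cc[1],rad)
    if abs(cc[0]-140)>30:continue
    m2=(np.hypot(B[...,0]-cc[0],B[...,1]-cc[1])<27);G=np.full((19,19),-1)
    for x,y,z in B[m2]:
        i,j=int((x-cc[0]+28.5)//3),int((y-cc[1]+28.5)//3);G[i,j]=max(G[i,j],round(z+125))
    for r in G:print(' '.join('%3d'%v if v>=0 else '  .' for v in r))
for x in balls(p,0,s):print(x)
report('w',p,0,s);print(tilt_cloud(p,s))
```

```text
26.2 [ 0.62391155 -0.06161989  0.30157382]
0.93 [39.4, 59.1, 113.8, 117.9] rel lip -70.78548812866211 -227.03610229492188 33.38387680053711
0.84 [250.9, 155.3, 308.5, 201.8] rel lip 23.05328369140625 -1.7821779251098633 32.824893951416016
  .   .   .   .   .   .   .  47  48  50  49   .   .   .   .   .   .   .   .
  .   .   .   . 397 398  49  48  49  49  49  48 399 398 398   .   .   .   .
  .   .   . 397 398 398   .   .   .   .   .   . 398 398 398 397   .   .   .
  .   . 390 391   7   8   6   7   8   6   7   7   7   7 391 394 393   .   .
  .   . 385 386 389 391 390 390 390 390 390 390 390 389 385 384   8   .   .
  . 380 384 386 389 390 390 390 390 390 390 389 390 389 385 383   7   8   .
  .   7   6  18  20  21  21  20  15  20  22  21  22  18  17  19  19  16   .
  6   8   7  18  20  22  22  20   6  20  20  21  21  17  20  21  21  18  18
  7   7   7  16  18  20  21  17   8  17  19  19  19  16  22  23  23  20  16
  7   6   7   6   7  16  16   6   6   7   6   7   6  15  20  21  21  19  15
  7  17  20  19  17  15   7   8   7   7   7   8   8   6  19  19  18   7   7
  6  20  21  21  21  19   6   7   6   8   8   7   7   6   7   7   7   6   6
 15  20  21  21  20  18   8   7   7   7   6   7  17  17   8   7   8   7   6
  .  19  20  22  21  19  18  17  20  14  17  20  20  20  16   8   7   7   .
  .   .  18  19  19  19  20  21  21  17  19  21  21  21  19   6   7   .   .
  .   .   .   5   7  20  21  22  21  22  20  21  22  21  18  15   7   .   .
  .   .   .   6   7  19  21  21  20  19  18  22  20  20  19   5   .   .   .
  .   .   .   .   .  17  18  20  20  17   7  18  16  17   .   .   .   .   .
  .   .   .   .   .   .   .  16  16   6   7   6   .   .   .   .   .   .   .
0.66 [148.1, 0.5, 324.3, 122.4] rel lip -118.0 0.0 0.0
(0.59, [253, 156, 303, 199], [152.0, 0.0, -119.0])
w 1 0 z  bright 
w 2 0 z  bright 
w 3 0 z  bright 
w 4 0 z  bright 
w 5 0 z  bright 
w 6 0 z  bright 
w channel px 1138 ball-like 0
(1151, -0.01)
```

Run:
```python
from pk import *
s,p=st_wrist()
for n,c in(('w',p),('t',ctrl.capture('top'))):
    B=board_pts(c,0,s);f=8+B[...,0]*np.tan(np.deg2rad(12))
    m=(B[...,0]>-53)&(B[...,0]<-5)&(abs(B[...,1])<22)&(B[...,2]-f>6)&(B[...,2]<21)
    k,l,st,_=cv2.connectedComponentsWithStats(m.astype(np.uint8));print(n,tilt_cloud(c,s),[(int(st[i,4]),B[l==i].mean(0).round(1).tolist()) for i in range(1,k) if st[i,4]>8])
```

```text
w (1150, -0.015) []
t (0, -0.52) []
```

Request:
arm_command(plan=[[40,0,0,0],[40,0,0,0],[40,0,0,0],[0,0,0,0],[0,0,0,0]])

```text
clock: 26.95
tool_pos: [0.5763, 0.0484, 0.3029]
ee_rot: [1.715, 2.631, 0.001]
ft_force: [-0.2, -0.5, 1.1]
gripper_width: 1.002
finger_force: 0.0
```

Run:
```python
from pk import *
s,p=st_wrist();c=p
B=board_pts(c,0,s);f=8+B[...,0]*np.tan(np.deg2rad(12))
m=(B[...,0]>-53)&(B[...,0]<-5)&(abs(B[...,1])<22)&(B[...,2]-f>6)&(B[...,2]<21)
k,l,st,_=cv2.connectedComponentsWithStats(m.astype(np.uint8));print(tilt_cloud(c,s),[(int(st[i,4]),B[l==i].mean(0).round(1).tolist()) for i in range(1,k) if st[i,4]>8])
print(knob(p,s),[stand(k[1])*1000-H for k in knob(p,s)])
for x in balls(p,0,s):print(x)
```

```text
(1270, -0.015) [(412, [-47.2, -8.2, 10.0])]
[(np.int32(371), array([0.5354, 0.1499, 0.1451]), array([0.031, 0.017, 0.014])), (np.int32(196), array([ 0.4972, -0.0155,  0.1456]), array([0.013, 0.013, 0.009]))] [array([-8.97534625e+01,  5.72359912e-02,  2.01000000e+01]), array([  46.87210313, -100.68925182,   20.6       ])]
(0.76, [269, 103, 288, 124], [-47.0, -1.0, 12.0])
```

```bash
python3 -c "
from plant import ctrl
print(ctrl.job_done())"
```

```text
the job is handed in; nothing more can be done
None
```

The job is handed in at about 27 s of the 72 s: six balls are in the jar under the spout and two remain in the channel, with the board level and the shutter drawn out about 45 mm; the hand-in call gave no verdict.

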